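# Free the ratchet and lower the roll hold-down arm

## Robot

A 7-joint arm with a two-finger parallel gripper is mounted at the origin on the work surface; the furniture and walls round the work are solid. World frame = base frame: x ahead of the robot, y to its left, z up, the work surface at z = 0. Lengths are in m, angles in rad, forces in N, time in s.
With the tool pointing down it reaches from about 0.425 to 0.875 m from the base axis. Payload 4.7 kg.
Tool frame: the origin (TCP) lies at the very end of the fingers, on their centre line; the grasp point (between the pads) lies 19 mm behind it; x points along the fingers, z is the direction in which the jaws open and shut, and the axes are right-handed (so a half turn about x gives the same grasp; the last joint's range is limited). The gripper opens to 87 mm and grips with 3 to 60 N. Pads are 19 mm wide; open, the fingers measure 117 mm over their backs; the gripper's body (75 mm by 190 mm) begins 51 mm behind the grasp point.
Start: joints at [-1.17, 0.321, -0.07, 1.45, 0.023, 1.371, -0.057], TCP at [0.245, 0.602, 0.223] pointing down, gripper open.
Joint ranges: [-2.86, 2.86], [-0.3, 2.09], [-1.38, 1.24], [0.06, 2.45], [-1.56, 4.7], [0.09, 2.05], [-2.69, 2.69]. Speed limits (rad/s): [2.57, 2.57, 3.14, 3.14, 3.14, 3.14, 3.14].

## Interface

Orientations are given as a rotation vector (axis times angle).
In Python, from bench import telemetry, viewer, workorder gives the robot as it stands.
- The arm moves only by the shell command python3 -m creep 'ROWS' [FORCE]. ROWS is JSON, a list of rows, each an object of numbers: "fingers": the opening, from 0 (shut) to 1 (fully open); "x", "y", "z": the shift along the tool's x, y, z in units of 40 mm (1.0 is 40 mm); "twist": the turn about the tool's x in units of 5 degrees (1.0 is 5 degrees). In form: [{"fingers": .., "x": .., "y": .., "z": .., "twist": ..}, ...]. A call has 1 to 20 rows; each row is the pose to reach, as a shift and turn from the pose commanded when the call began, along the tool's axes at that moment; what a row does not reach only later rows make up. A row lasts 1/12 s, in which the tool goes at most 41.7 mm and 7.16 degrees, less where a joint would pass 70% of its speed; a pose out of reach is approached as far as the arm can. A call with a gripper value outside its range is refused whole. The fingers move at their own pace and stop on an object; FORCE is the grip in N (left out, the last holds). Time passes only in rows, so rows that repeat a pose let the fingers close. It gives the time, the measured TCP pose, the force and the opening at its end, in the units of the state.
- telemetry.get_state(): the state, without advancing time (a new reading comes with each control period).
- viewer.get_image(name): name is "scene" or "top"; returns a dict with "pixels" (400x640x3 uint8, red, green, blue), "z_map" (400x640 float32, m along the optical axis (not along the pixel's ray), 0 where there is no reading), "K" (3x3 intrinsics, pixels), "xyz" and "attitude" of the camera in the world. Camera axes: x right, y up, looking along -z (the intrinsics and any distortion apply to the point x, -y, -z); pixel columns grow to the right and rows downward; lengths in m; the calibration is good to about 2 mm. A picture is of the moment at which its call begins.
- workorder.close_job(): hands the job in, once; it reports no verdict.
The state is a dict: "time": time; "joint_positions": joint angles; "qd": joint speeds; "joint_torque": joint torques, N m; "position": TCP position; "tool_rot": TCP orientation; "ft_force": force on the tool from outside, world axes, zero at the start; "torque": the same for the moment, N m; "grip_width": opening from 0.0 (shut) to 1.0 (fully open).
Only numpy, scipy, OpenCV 4.12 (cv2) and the standard library are available. Lean on these libraries where they do the work, as an engineer would, in place of code of your own. Each camera call takes 0.05 s, during which the arm holds its last target.

## Task

The hold-down arm of the label-roll stand is propped up by its ratchet. Press the orange thumb pad of the pawl all the way down so that its hook comes out of the teeth, then push the arm down by its black cross handle until the rubber pad rests on the label roll, and back away. Only press and push: do not raise the arm further, and leave the roll in its place and everything else on the table where it stands.

Things in the scene. Friction and masses are not known exactly. Their poses are not given: they have to be found in the camera images.
- stand: label-roll stand, fixed: grey base plate 330x130x12 mm with a blue bracket, a raised arm and a pawl. Origin on the table. Its x axis runs level along the plate from the label roll toward the thumb pad, y across the plate, z up. All pivots turn about its y direction
- thumb_pad (a point): middle of the upper face of the orange thumb pad (34 mm along the stand, 36 mm across, 8 mm thick) on the pawl's tail. As found it is 73 mm above the table; fully pressed about 28 mm lower and 5 mm further out (it swings about pawl_hinge). It needs about 2 to 4 N; the pawl has a stiff friction hinge and no spring, so it stays where it is left
- pawl_hinge (a point): pivot of the pawl, 43 mm above the table; as found the middle of the thumb pad's upper face lies 92 mm from it along the stand's +x and 30 mm above it
- pawl (a joint): turn of the pawl, rad: 0 = hook over a tooth (as found), clear of the teeth from about 0.22, 0.30 = thumb pad fully down on its stop
- pivot_arm (a point): pivot of the hold-down arm, 95 mm above the table, between two blue bracket plates (top 112 mm above the table); a steel ratchet wheel of 62 mm radius over the teeth turns with the arm, its top at most 157 mm above the table
- handle_mid (a point): centre of the black cross handle at the end of the arm: a round bar 22 mm in diameter, 90 mm long, along the stand's y, 210 mm from pivot_arm on the side away from the thumb pad; it swings about pivot_arm. The middle of its 22 mm thickness; push on its top, which is 11 mm higher
- pad_mid (a point): centre of the underside of the round black rubber pad (48 mm diameter) below the arm, 120 mm from pivot_arm along the arm
- press_arm (a joint): turn of the hold-down arm, rad, growing downward: 0 = handle raised 0.55 rad above level; starts between 0.02 and 0.10. Blocked at 0.14 to 0.18 while the pawl is in the teeth. Level at 0.55, where the rubber pad rests on the roll. A friction hinge holds it where it is left; pawl free, it takes about 2 to 4 N at the handle. Range from -0.12
- roll: roll of labels, 94 mm diameter, 48 mm high, standing on the base plate under the rubber pad between four steel lugs; origin at the centre of its underside. Loose; not to be moved
- roll_seat (a point): point on the base plate, 12 mm above the table, where the centre of the roll's underside belongs
- sauce_bottle: bystander: filled sauce bottle with yellow cap, 54 mm diameter, 166 mm tall, origin at the centre of its underside
- empty_bottle: bystander: clear empty bottle, 54 mm diameter, 148 mm tall, origin at the centre of its underside
- loose_cap: bystander: yellow bottle cap, 29 mm diameter, 17 mm tall, origin at the centre of its underside

How it is judged:
On the way, in this order (a step that is already met when the one before it is completed fails the run):
1. the pawl is pressed free of the teeth while the arm is still up (value of joint pawl above 0.24 rad and value of joint press_arm below 0.2 rad), for 0.1 s.
2. the arm is pushed down onto the roll (value of joint press_arm above 0.525 rad), for 0.2 s.
At the end, for the whole second after the job is handed in: The arm is level with its rubber pad on the roll (arm joint above 0.525 rad), the pawl still pressed free (above 0.24 rad), and the roll upright and at rest within 12 mm of its seat (value of joint press_arm above 0.525 rad and value of joint pawl above 0.24 rad and distance between roll and roll_seat below 0.012 m and angle between roll's own z axis and vertical below 0.1 rad and linear speed of roll below 0.02 m/s); the robot touches nothing.
It fails at once if the arm is raised instead of pushed down (value of joint press_arm below -0.06 rad).
It fails at once if the arm is forced past the teeth with the pawl still in them (value of joint press_arm above 0.24 rad and value of joint pawl below 0.14 rad).
It fails at once if the label roll is lifted or shoved out of its place (distance between roll and roll_seat above 0.02 m).
It fails at once if a bottle or the loose cap is moved or lifted (distance of any of sauce_bottle, empty_bottle, loose_cap from where it was at the start of the episode above 0.025 m).
It also fails if it takes over 48 s, if anything falls off the work surface, if the arm or the gripper's body presses on something with over 40 N, if the wrist force passes 120 N, or if a joint passes its speed limit or range.

## Working session

There is one attempt and no reset: what is moved stays moved. The work goes in short steps, Python scripts to look and compute and a shell command to move; the robot and the scene stay as the last step left them, time stands still between calls to the robot, and variables do not carry over. Pictures are saved under pics/ and viewed, and the job is handed in when it is done.

```bash
ls; mkdir -p pics
cat > h.py <<'E'
import numpy as np,cv2
from scipy.spatial.transform import Rotation as R
from bench import telemetry, viewer, workorder
def att(a):
    a=np.array(a)
    if a.shape==(3,3): return a
    if a.size==4: return R.from_quat(a).as_matrix()
    return R.from_rotvec(a).as_matrix()
def cloud(im):
    K=np.array(im["K"]);z=im["z_map"];v,u=np.mgrid[:400,:640]
    p=np.stack([(u-K[0,2])/K[0,0]*z,-(v-K[1,2])/K[1,1]*z,-z],-1)
    return p@att(im["attitude"]).T+np.array(im["xyz"])
E
python3 - <<'E'
from h import *
s=telemetry.get_state()
for k,v in s.items(): print(k,np.round(v,3))
print(R.from_rotvec(s["tool_rot"]).as_matrix().round(3))
for n in("scene","top"):
    im=viewer.get_image(n); print(n,im.keys(),np.round(im["K"],1).tolist(),np.round(im["xyz"],3),np.round(im["attitude"],3).tolist())
    cv2.imwrite(f"pics/{n}0.png",im["pixels"][:,:,::-1]); np.save(f"{n}0.npy",im,allow_pickle=True)
E
```

```text
pics
time 0.0
joint_positions [-1.17   0.322 -0.07   1.452  0.023  1.371 -0.057]
qd [ 0.001 -0.    -0.001 -0.001  0.    -0.001  0.   ]
joint_torque [-1.0000e-03 -4.9129e+01 -4.0400e-01 -3.1253e+01 -6.4000e-02  4.4000e-02
  0.0000e+00]
position [0.245 0.601 0.221]
tool_rot [-0.921  1.369  0.919]
ft_force [-0.008  0.397  0.097]
torque [ 0.06  -0.01   0.058]
grip_width 0.998
[[-0.001 -0.926  0.377]
 [-0.002  0.377  0.926]
 [-1.    -0.    -0.002]]
scene dict_keys(['pixels', 'z_map', 'K', 'xyz', 'attitude']) [[387.3, 0.0, 323.6], [0.0, 387.3, 205.9], [0.0, 0.0, 1.0]] [0.256 0.359 0.8  ] [0.277, -0.821, -2.337]
top dict_keys(['pixels', 'z_map', 'K', 'xyz', 'attitude']) [[425.2, 0.0, 320.2], [0.0, 425.2, 200.1], [0.0, 0.0, 1.0]] [ 0.411 -0.038  1.031] [0.165, -0.162, -1.524]
```

View pics/scene0.png

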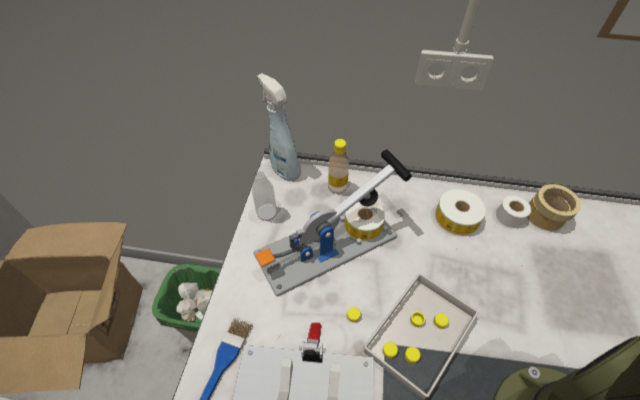

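View pics/top0.png

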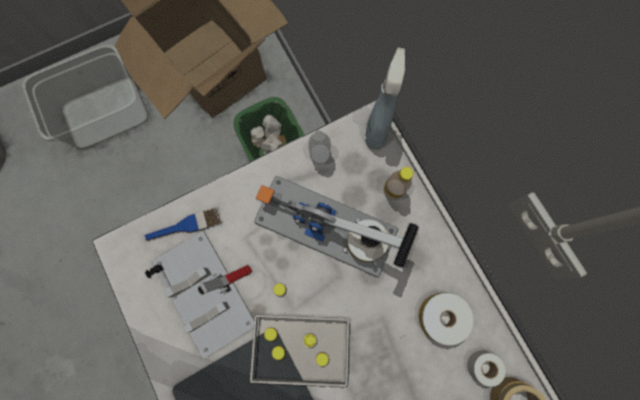

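Both views show the stand: the orange pad is at (265,257) in scene and (265,194) in top. The black handle is at (396,165) in scene and (406,245) in top. The sauce bottle stands behind the arm, the empty bottle is beyond the thumb-pad end, and the loose cap is at (354,314) in scene.

Run:
```python
from h import *
def ray(im,u,v):
    K=np.array(im["K"]);d=att(im["attitude"])@np.array([(u-K[0,2])/K[0,0],-(v-K[1,2])/K[1,1],-1]);return np.array(im["xyz"]),d
def tri(a,b):
    (o1,d1),(o2,d2)=a,b
    t=np.linalg.lstsq(np.c_[d1,-d2],o2-o1,rcond=None)[0]
    p,q=o1+t[0]*d1,o2+t[1]*d2; return (p+q)/2,np.linalg.norm(p-q)
px={}
for n in("scene","top"):
    im=np.load(n+"0.npy",allow_pickle=True).item();P=cloud(im)
    hsv=cv2.cvtColor(im["pixels"],cv2.COLOR_RGB2HSV);z=im["z_map"]
    print(n,"tbl pts",[P[v,u].round(3).tolist() for u,v in ([(300,300),(450,300)] if n=="scene" else [(300,290),(380,320)])])
    boxes={"orange":(250,240,285,275) if n=="scene" else (250,180,280,208),
      "handle":(375,145,415,185) if n=="scene" else (390,218,424,270)}
    for k,(a,b,c,d) in boxes.items():
        m=np.zeros((400,640),bool);m[b:d,a:c]=True
        if k=="orange": m&=(hsv[...,0]>5)&(hsv[...,0]<20)&(hsv[...,1]>150)
        else: m&=(hsv[...,2]<60)
        nl,lab,st,ce=cv2.connectedComponentsWithStats(m.astype(np.uint8))
        i=1+np.argmax(st[1:,4]);mm=lab==i
        px[n,k]=ray(im,*ce[i]); q=P[mm&(z>0)]
        print(n,k,st[i],ce[i].round(1),"cloud med",np.median(q,0).round(4),q.min(0).round(3),q.max(0).round(3))
        rc=cv2.minAreaRect(np.argwhere(mm)[:,::-1].astype(np.float32));print(rc)
for k in("orange","handle"): print(k,[x if np.isscalar(x) else x.round(4) for x in tri(px["scene",k],px["top",k])])
```

```text
scene tbl pts [[0.522, 0.101, 0.002], [0.266, -0.107, 0.009]]
scene orange [256 249  19  17 209] [264.8 257. ] cloud med [0.6222 0.0981 0.0744] [0.602 0.079 0.071] [0.643 0.117 0.078]
((264.8999938964844, 256.8000183105469), (13.86362075805664, 15.205260276794434), 63.43495178222656)
scene handle [381 150  34  31 343] [396.2 164.9] cloud med [ 0.5022 -0.1997  0.2045] [ 0.462 -0.396  0.006] [ 0.549 -0.181  0.21 ]
((395.61920166015625, 164.70384216308594), (37.45037841796875, 12.629636764526367), 37.87498474121094)
top tbl pts [[0.41, 0.007, -0.003], [0.349, -0.183, 0.001]]
top orange [257 187  17  16 175] [264.9 194.4] cloud med [0.6234 0.096  0.0721] [0.605 0.078 0.067] [0.641 0.114 0.077]
((265.01031494140625, 194.226806640625), (13.199501037597656, 13.402569770812988), 23.96249008178711)
top handle [394 224  24  43 427] [405.7 245.6] cloud med [ 0.5024 -0.2033  0.2033] [ 0.463 -0.225  0.194] [ 0.547 -0.181  0.209]
((405.58782958984375, 244.8572998046875), (10.758304595947266, 43.68743896484375), 19.09349250793457)
orange [array([0.624 , 0.0964, 0.07  ]), np.float64(0.0007998911475905186)]
handle [array([ 0.5037, -0.2042,  0.1984]), np.float64(0.00019145890073939348)]
```

Run:
```python
from h import *
t=np.array([.623,.097]);h=np.array([.5035,-.2042]);e=(t-h)/np.linalg.norm(t-h);f=np.array([-e[1],e[0]])
print("axis",e,np.degrees(np.arctan2(e[1],e[0])),"fdir",f,np.linalg.norm(t-h))
pts=[]
for n in("scene","top"):
    im=np.load(n+"0.npy",allow_pickle=True).item();P=cloud(im)
    pts.append(np.c_[P[im["z_map"]>0]])
    # grey base plate edge
    z=P[...,2];m=(z>0.008)&(z<0.016)
    d=P[...,:2]-t; a=d@e;b=d@f
    m&=(a>-.4)&(a<.1)&(abs(b)<.1)
    px=np.array(im["pixels"]).astype(int); m&=(px.max(-1)-px.min(-1)<40)&(px.mean(-1)<170)
    nl,lab,st,ce=cv2.connectedComponentsWithStats(m.astype(np.uint8));mm=lab==1+np.argmax(st[1:,4])
    rc=cv2.minAreaRect(P[mm][:,:2].astype(np.float32)); print(n,"plate",rc)
C=np.concatenate(pts)
d=C[:,:2]-t;a=d@e;b=d@f
# height map in stand frame 20mm cells
print("cols a(mm along, 0=thumb), rows b; max height mm")
A=np.arange(-.48,.2,.02);B=np.arange(-.2,.2,.02)
print("      "+" ".join(f"{int(round(x*1000)):4d}" for x in A))
for bb in B:
    r=[]
    for aa in A:
        s=(a>=aa)&(a<aa+.02)&(b>=bb)&(b<bb+.02)&(C[:,2]<.5)
        r.append(int(C[s,2].max()*1000) if s.any() else -999)
    print(f"{int(round(bb*1000)):5d} "+" ".join(f"{x:4d}" for x in r))
```

```text
axis [0.36878204 0.9295159 ] 68.35947795302668 fdir [-0.9295159   0.36878204] 0.32403964263651447
scene plate ((0.5641358494758606, -0.04601335525512695), (0.32908788323402405, 0.12329629808664322), 68.60665893554688)
top plate ((0.5408197045326233, -0.03789149224758148), (0.3289628326892853, 0.08084619045257568), 69.92471313476562)
cols a(mm along, 0=thumb), rows b; max height mm
      -480 -460 -440 -420 -400 -380 -360 -340 -320 -300 -280 -260 -240 -220 -200 -180 -160 -140 -120 -100  -80  -60  -40  -20    0   20   40   60   80  100  120  140  160  180
 -200 -999 -999 -999  499  499  496   19   18    4 -999    3    5    4    5    4    4    5    4    5    2  109   90    4    4 -999 -999 -999 -999 -999 -999 -999 -999 -999 -999
 -180 -999 -999  499  499   17   18   19    5    5  162  169  123    4    4    6    4    4    4    4  139  149  149   74    6    4 -999 -999 -999 -999 -999 -999 -999 -999 -999
 -160  364  499  499   19   20    5    5    5   88  168  170  167    5    4    4    6    5    4    5  145  150  148   85    4    3    3 -999 -999 -999 -999 -999 -999 -999 -999
 -140  499  
[... 2279 characters left out ...]
20   52   53    4    5    5    5    4    5    5    4    4    6    4    5    4    5    5    4    5    4    4    5    5    4    4    4    5    4   14   16   17   17   16    5
  140   39    5    5    4    6    4    4    4    5    5    5    5    5    5    4    4    4    5    5    6    4    5    5    5    4    5    5   14   16   20   15   15   15   15
  160    5    4    5    5    4    5    4    4    3   35    4    5    5    4    4    4    4   20   21    4    5   32   47   49    5    5   16   17   16   16   16   13   15   16
  180    4    4    4    4    4    5    5    5    3   37   38   37   35    5    4    4    5   22   21    4    5   25   61   71   68   15   17   17   17   17   16   16    4   13
```

Pad top measures (0.623, 0.097, 0.073), matching the stated 73 mm. The handle is at about (0.5035, -0.204, 0.198), which puts the arm at about 0.05 rad. The stand axis is 68.4°, and the plate edges give 68.6°. To keep the gripper body off the ratchet wheel I'll twist +90° and shut the fingers. The first move is to hover high over the thumb pad.

```bash
python3 -m creep '[{"fingers":0,"x":-1,"y":0,"z":0,"twist":0},{"fingers":0,"x":-1,"y":-0.9,"z":-0.5,"twist":1.2},{"fingers":0,"x":-1,"y":-1.8,"z":-1.1,"twist":2.4},{"fingers":0,"x":-1,"y":-2.7,"z":-1.6,"twist":3.6},{"fingers":0,"x":-1,"y":-3.6,"z":-2.1,"twist":4.8},{"fingers":0,"x":-1,"y":-4.5,"z":-2.7,"twist":6},{"fingers":0,"x":-1,"y":-5.4,"z":-3.2,"twist":7.2},{"fingers":0,"x":-1,"y":-6.3,"z":-3.7,"twist":8.4},{"fingers":0,"x":-1,"y":-7.2,"z":-4.3,"twist":9.6},{"fingers":0,"x":-1,"y":-8.1,"z":-4.8,"twist":10.8},{"fingers":0,"x":-1,"y":-9,"z":-5.3,"twist":12},{"fingers":0,"x":-1,"y":-9.9,"z":-5.9,"twist":13.2},{"fingers":0,"x":-1,"y":-10.8,"z":-6.4,"twist":14.4},{"fingers":0,"x":-1,"y":-11.7,"z":-6.9,"twist":15.6},{"fingers":0,"x":-1,"y":-12.6,"z":-7.5,"twist":16.8},{"fingers":0,"x":-1,"y":-13.5,"z":-8.0,"twist":18},{"fingers":0,"x":-1,"y":-13.5,"z":-8.0,"twist":18},{"fingers":0,"x":-1,"y":-13.5,"z":-8.0,"twist":18},{"fingers":0,"x":-1,"y":-13.5,"z":-8.0,"twist":18},{"fingers":0,"x":-1,"y":-13.5,"z":-8.0,"twist":18}]'
python3 - <<'E'
from h import *
s=telemetry.get_state(); p=np.array(s["position"])
for k in("time","joint_positions","position","ft_force","grip_width"): print(k,np.round(s[k],4))
M=R.from_rotvec(s["tool_rot"]).as_matrix(); print(M.round(3))
for n,g in(("thumb",[.6245,.0995,.073]),("handle",[.5035,-.2042,.209])): print(n,"shift units",(M.T@(np.array(g)-p)/.04).round(2))
im=viewer.get_image("scene");cv2.imwrite("pics/scene1.png",im["pixels"][:,:,::-1])
im=viewer.get_image("top");cv2.imwrite("pics/top1.png",im["pixels"][:,:,::-1])
E
```

```text
time: 1.77
position: [0.6238, 0.1042, 0.2622]
tool_rot: [0.302, 1.551, -0.3]
ft_force: [-0.4, 1.0, 0.7]
grip_width: 0.001
time 1.7667
joint_positions [-0.5779  0.282   0.4654  1.454  -0.1277  1.4363 -0.4946]
position [0.6238 0.1042 0.2622]
ft_force [-0.3904  1.0257  0.6767]
grip_width 0.0011
[[-0.001  0.374  0.927]
 [ 0.001  0.927 -0.374]
 [-1.     0.001 -0.002]]
thumb shift units [ 4.73 -0.1   0.07]
handle shift units [ 1.32 -8.28  0.1 ]
```

View pics/scene1.png

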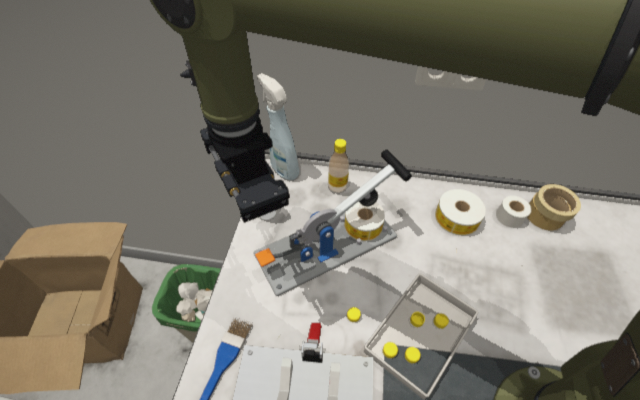

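View pics/top1.png

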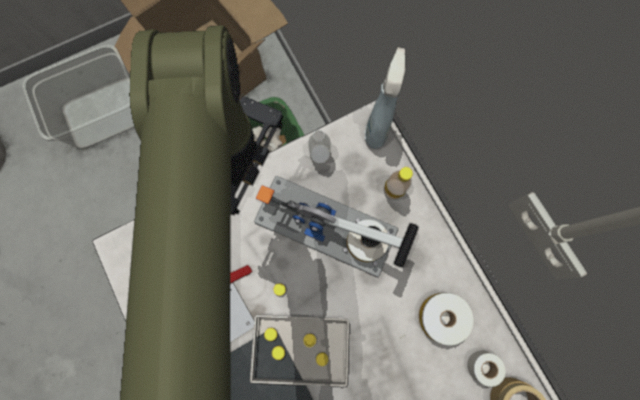

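The top view shows the shut fingers near (237,208) and the pad untouched at (265,194). I'll project the TCP into both views to check the calibration before descending.

```bash
python3 - <<'E'
from h import *
s=telemetry.get_state(); p=np.array(s["position"]);M=R.from_rotvec(s["tool_rot"]).as_matrix()
for n in("scene","top"):
    im=viewer.get_image(n);K=np.array(im["K"])
    for q in(p,p-M[:,0]*.07,p-M[:,0]*.07+M[:,2]*.095,p-M[:,0]*.07-M[:,2]*.095):
        c=att(im["attitude"]).T@(q-np.array(im["xyz"]));x=K@np.array([c[0],-c[1],-c[2]]);u=x[:2]/x[2];i,j=u.round().astype(int)
        print(n,u.round(0),"depth",-c[2].round(3),"map",im["z_map"][j,i].round(3) if 0<=i<640 and 0<=j<400 else None)
E
python3 -c "
import cv2
for n,b in(('scene1',(180,100,330,300)),('top1',(190,80,340,260))):
    i=cv2.imread(f'pics/{n}.png')[b[1]:b[3],b[0]:b[2]];cv2.imwrite(f'pics/{n}z.png',cv2.resize(i,None,fx=3,fy=3))"
```

```text
scene [250. 204.] depth 0.687 map 0.542
scene [245. 177.] depth 0.632 map 0.56
scene [225. 142.] depth 0.683 map 0.523
scene [268. 218.] depth 0.581 map 0.979
top [248. 171.] depth 0.797 map 0.702
top [241. 160.] depth 0.729 map 0.618
top [265. 113.] depth 0.747 map 0.702
top [216. 210.] depth 0.71 map 0.363
```

View pics/scene1z.png

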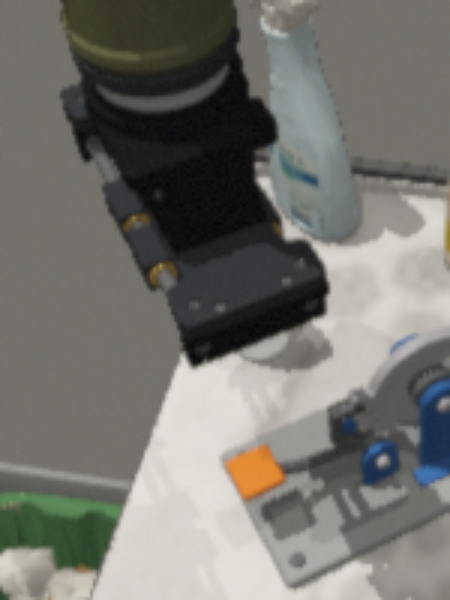

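View pics/top1z.png

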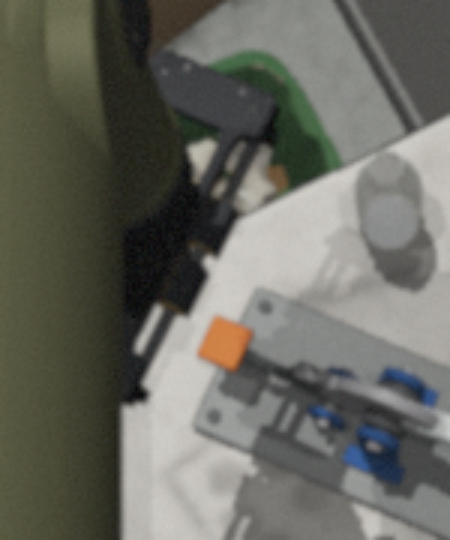

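The projected body end at scene (268,218) and top (265,113) fits what is seen; the fingers are hidden behind the body. Next I descend to just above the pad, then press slowly.

```bash
python3 -m creep '[{"fingers":0,"x":0.8,"y":-0.1,"z":0.07,"twist":0},{"fingers":0,"x":1.6,"y":-0.1,"z":0.07,"twist":0},{"fingers":0,"x":2.4,"y":-0.1,"z":0.07,"twist":0},{"fingers":0,"x":3.2,"y":-0.1,"z":0.07,"twist":0},{"fingers":0,"x":3.9,"y":-0.1,"z":0.07,"twist":0},{"fingers":0,"x":4.3,"y":-0.1,"z":0.07,"twist":0},{"fingers":0,"x":4.4,"y":-0.1,"z":0.07,"twist":0},{"fingers":0,"x":4.4,"y":-0.1,"z":0.07,"twist":0},{"fingers":0,"x":4.4,"y":-0.1,"z":0.07,"twist":0}]'
python3 -m creep '[{"fingers":0,"x":0.1,"y":0,"z":0,"twist":0},{"fingers":0,"x":0.2,"y":0,"z":0,"twist":0},{"fingers":0,"x":0.3,"y":0,"z":0,"twist":0},{"fingers":0,"x":0.4,"y":0,"z":0,"twist":0},{"fingers":0,"x":0.5,"y":0,"z":0,"twist":0},{"fingers":0,"x":0.6,"y":0,"z":0,"twist":0},{"fingers":0,"x":0.65,"y":0,"z":0,"twist":0},{"fingers":0,"x":0.7,"y":0,"z":0,"twist":0},{"fingers":0,"x":0.7,"y":0,"z":0,"twist":0},{"fingers":0,"x":0.7,"y":0,"z":0,"twist":0}]'
```

```text
time: 2.72
position: [0.6264, 0.0977, 0.0878]
tool_rot: [0.303, 1.548, -0.302]
ft_force: [0.1, -0.8, 0.3]
grip_width: -0.0
time: 3.55
position: [0.6256, 0.0971, 0.0584]
tool_rot: [0.303, 1.55, -0.304]
ft_force: [-0.6, 1.8, 2.1]
grip_width: 0.01
```

Contact at about 2 N, with the tip at z = 0.058. I keep pressing toward about 0.045.

```bash
python3 -m creep '[{"fingers":0,"x":0.07,"y":0,"z":0,"twist":0},{"fingers":0,"x":0.14,"y":0,"z":0,"twist":0},{"fingers":0,"x":0.2,"y":0,"z":0,"twist":0},{"fingers":0,"x":0.25,"y":0,"z":0,"twist":0},{"fingers":0,"x":0.25,"y":0,"z":0,"twist":0},{"fingers":0,"x":0.25,"y":0,"z":0,"twist":0}]'
python3 -m creep '[{"fingers":0,"x":0.03,"y":0,"z":0,"twist":0},{"fingers":0,"x":0.06,"y":0,"z":0,"twist":0},{"fingers":0,"x":0.06,"y":0,"z":0,"twist":0},{"fingers":0,"x":0.06,"y":0,"z":0,"twist":0}]'
```

```text
time: 4.05
position: [0.6259, 0.0976, 0.0488]
tool_rot: [0.304, 1.549, -0.303]
ft_force: [0.4, 3.4, 5.1]
grip_width: 0.007
time: 4.38
position: [0.6261, 0.0977, 0.0482]
tool_rot: [0.304, 1.549, -0.302]
ft_force: [-4.0, 3.4, 13.6]
grip_width: 0.005
```

The tip stopped at 0.048 and the force rose to 13.6 N, so the pad is on its stop. I lift straight up, then look.

```bash
python3 -m creep '[{"fingers":0,"x":-0.3,"y":0,"z":0,"twist":0},{"fingers":0,"x":-0.8,"y":0,"z":0,"twist":0},{"fingers":0,"x":-1.7,"y":0,"z":0,"twist":0},{"fingers":0,"x":-2.6,"y":0,"z":0,"twist":0},{"fingers":0,"x":-3.5,"y":0,"z":0,"twist":0},{"fingers":0,"x":-4.4,"y":0,"z":0,"twist":0},{"fingers":0,"x":-5,"y":0,"z":0,"twist":0},{"fingers":0,"x":-5,"y":0,"z":0,"twist":0},{"fingers":0,"x":-5,"y":0,"z":0,"twist":0},{"fingers":0,"x":-5,"y":0,"z":0,"twist":0}]'
cat > look.py <<'E'
from h import *
import sys
tag=sys.argv[1]
s=telemetry.get_state();p=np.array(s["position"]);M=R.from_rotvec(s["tool_rot"]).as_matrix();print("tcp",p.round(4),s["time"])
t=np.array([.623,.097]);e=np.array([.3688,.9295]);f=np.array([-e[1],e[0]])
for n in("scene","top"):
    im=viewer.get_image(n);P=cloud(im);px=im["pixels"];cv2.imwrite(f"pics/{n}{tag}.png",px[:,:,::-1])
    hsv=cv2.cvtColor(px,cv2.COLOR_RGB2HSV);z=im["z_map"]
    a=(P[...,:2]-t)@e;b=(P[...,:2]-t)@f
    m=(abs(a)<.035)&(abs(b)<.03)&(hsv[...,0]>3)&(hsv[...,0]<22)&(hsv[...,1]>140)&(P[...,2]<.09)&(z>0)
    if m.sum()>20:
        q=P[m];c=np.linalg.lstsq(np.c_[a[m],np.ones(m.sum())],q[:,2],rcond=None)[0]
        print(n,"pad n",m.sum(),"med",np.median(q,0).round(4),"slope",c[0].round(3))
    m=(a<-.29)&(a>-.38)&(abs(b)<.06)&(px.max(-1)<60)&(z>0)&(P[...,2]>.08)&(P[...,2]<.222)
    if m.sum()>20:
        q=P[m];tp=q[q[:,2]>np.percentile(q[:,2],60)];print(n,"handle n",m.sum(),"med",np.median(q,0).round(4),"top",tp.mean(0).round(4),"a",np.median(a[m]).round(4),"b range",b[m].min().round(3),b[m].max().round(3),"zmax",np.percentile(q[:,2],97).round(4))
g=np.array([.5035,-.2042,.209]);print("shift to handle top",(M.T@(g-p)/.04).round(2))
E
python3 look.py 2
```

```text
time: 5.22
position: [0.6247, 0.0959, 0.2445]
tool_rot: [0.303, 1.552, -0.306]
ft_force: [-0.3, -0.2, -0.9]
grip_width: 0.004
tcp [0.6247 0.0959 0.2445] 5.2167
scene pad n 205 med [0.6228 0.1007 0.0458] slope -0.232
scene handle n 329 med [ 0.5012 -0.2     0.2045] top [ 0.5016 -0.2026  0.2069] a -0.3192 b range -0.045 0.042 zmax 0.2085
top pad n 160 med [0.6248 0.0991 0.0446] slope -0.29
top handle n 404 med [ 0.5035 -0.2034  0.2031] top [ 0.5047 -0.2054  0.205 ] a -0.3229 b range -0.045 0.042 zmax 0.2065
shift to handle top [ 0.91 -8.09  0.03]
```

View pics/scene2.png

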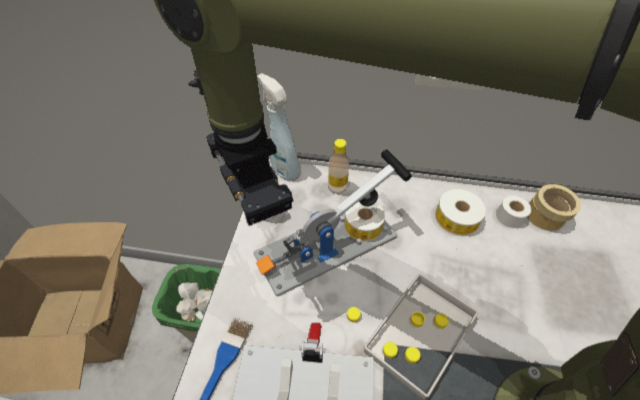

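Pad mid is now at 0.045 with slope -0.29, so the pawl is at about 0.3 rad. The handle is still up at (0.503,-0.204), top about 0.207. Next I move over the handle.

```bash
python3 -m creep '[{"fingers":0,"x":-0.3,"y":-0.4,"z":0,"twist":0},{"fingers":0,"x":-0.3,"y":-1.2,"z":0,"twist":0},{"fingers":0,"x":-0.3,"y":-2.1,"z":0,"twist":0},{"fingers":0,"x":-0.3,"y":-3,"z":0,"twist":0},{"fingers":0,"x":-0.3,"y":-3.9,"z":0,"twist":0},{"fingers":0,"x":-0.3,"y":-4.8,"z":0,"twist":0},{"fingers":0,"x":-0.3,"y":-5.7,"z":0,"twist":0},{"fingers":0,"x":-0.3,"y":-6.6,"z":0,"twist":0},{"fingers":0,"x":-0.3,"y":-7.4,"z":0,"twist":0},{"fingers":0,"x":-0.3,"y":-7.9,"z":0,"twist":0},{"fingers":0,"x":-0.3,"y":-8.1,"z":0,"twist":0},{"fingers":0,"x":-0.3,"y":-8.1,"z":0,"twist":0},{"fingers":0,"x":-0.3,"y":-8.1,"z":0,"twist":0},{"fingers":0,"x":-0.3,"y":-8.1,"z":0,"twist":0}]'
python3 look.py 3
python3 - <<'E'
from h import *
s=telemetry.get_state();p=np.array(s["position"]);M=R.from_rotvec(s["tool_rot"]).as_matrix()
t=np.array([.623,.097]);e=np.array([.3688,.9295])
print(np.round(s["joint_positions"],2))
for th in(.5,.45,.4,.35,.3,.25,.2,.15,.1,.05,0,-.015):
    a=-.139-.21*np.cos(th);q=np.r_[t+a*e,.106+.21*np.sin(th)];print(th,q.round(3),(M.T@(q-p)/.04).round(2))
E
```

```text
time: 6.48
position: [0.5042, -0.2008, 0.2579]
tool_rot: [0.302, 1.55, -0.301]
ft_force: [-0.0, 0.5, 0.1]
grip_width: 0.007
tcp [ 0.5042 -0.2008  0.2579] 6.4833
scene pad n 204 med [0.6228 0.101  0.0462] slope -0.26
scene handle n 335 med [ 0.5008 -0.1991  0.2046] top [ 0.5043 -0.2037  0.2068] a -0.3189 b range -0.045 0.043 zmax 0.2083
top pad n 162 med [0.6248 0.0992 0.0442] slope -0.306
shift to handle top [ 1.22 -0.08  0.02]
[-0.3   0.08  0.67  1.69 -0.05  1.4  -0.01]
0.5 [ 0.504 -0.204  0.207] [ 1.28 -0.06  0.01]
0.45 [ 0.502 -0.208  0.197] [ 1.51 -0.18  0.01]
0.4 [ 0.5   -0.212  0.188] [ 1.75 -0.29  0.02]
0.35 [ 0.499 -0.216  0.178] [ 2.   -0.39  0.02]
0.3 [ 0.498 -0.219  0.168] [ 2.25 -0.47  0.02]
0.25 [ 0.497 -0.221  0.158] [ 2.5  -0.54  0.02]
0.2 [ 0.496 -0.224  0.148] [ 2.75 -0.6   0.02]
0.15 [ 0.495 -0.225  0.137] [ 3.01 -0.65  0.02]
0.1 [ 0.495 -0.226  0.127] [ 3.27 -0.68  0.02]
0.05 [ 0.494 -0.227  0.116] [ 3.54 -0.7   0.02]
0 [ 0.494 -0.227  0.106] [ 3.8  -0.71  0.02]
-0.015 [ 0.494 -0.227  0.103] [ 3.88 -0.71  0.02]
```

View pics/scene3.png

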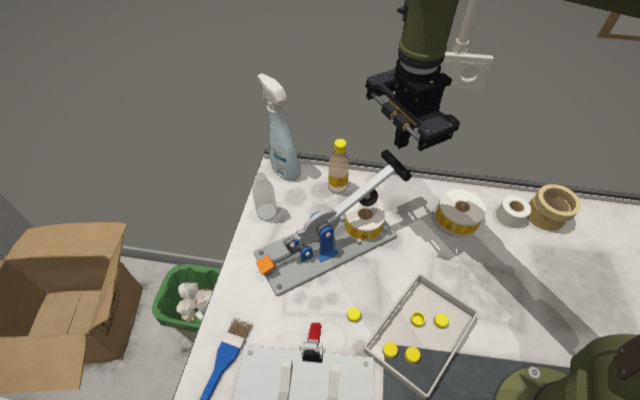

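The shut fingers, at (402,138), are over the handle at (396,165). I push down along its arc, slowing near the end.

```bash
python3 -m creep '[{"fingers":0,"x":0.5,"y":-0.05,"z":0,"twist":0},{"fingers":0,"x":1,"y":-0.05,"z":0,"twist":0},{"fingers":0,"x":1.2,"y":-0.06,"z":0,"twist":0},{"fingers":0,"x":1.35,"y":-0.1,"z":0,"twist":0},{"fingers":0,"x":1.5,"y":-0.18,"z":0,"twist":0},{"fingers":0,"x":1.75,"y":-0.29,"z":0,"twist":0},{"fingers":0,"x":2,"y":-0.39,"z":0,"twist":0},{"fingers":0,"x":2.25,"y":-0.47,"z":0,"twist":0},{"fingers":0,"x":2.5,"y":-0.54,"z":0,"twist":0},{"fingers":0,"x":2.75,"y":-0.6,"z":0,"twist":0},{"fingers":0,"x":3,"y":-0.65,"z":0,"twist":0},{"fingers":0,"x":3.25,"y":-0.68,"z":0,"twist":0},{"fingers":0,"x":3.4,"y":-0.7,"z":0,"twist":0},{"fingers":0,"x":3.5,"y":-0.7,"z":0,"twist":0},{"fingers":0,"x":3.5,"y":-0.7,"z":0,"twist":0}]'
python3 look.py 4
```

```text
time: 7.83
position: [0.4922, -0.228, 0.1168]
tool_rot: [0.304, 1.552, -0.303]
ft_force: [-0.3, 0.1, 0.2]
grip_width: 0.003
tcp [ 0.4922 -0.228   0.1168] 7.8333
scene pad n 203 med [0.6229 0.1006 0.046 ] slope -0.239
scene handle n 566 med [ 0.4898 -0.2133  0.1394] top [ 0.4994 -0.1964  0.2079] a -0.3402 b range -0.049 0.05 zmax 0.2142
top pad n 161 med [0.6251 0.0993 0.0441] slope -0.296
top handle n 178 med [ 0.4968 -0.1985  0.2098] top [ 0.5037 -0.1985  0.2116] a -0.3189 b range -0.03 0.051 zmax 0.2127
shift to handle top [-2.3   0.66  0.03]
```

View pics/scene4.png

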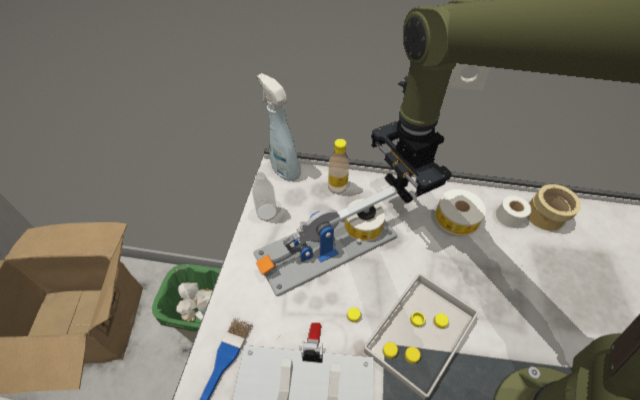

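The arm has nearly come down and the handle is under the fingers at about (398,185). I push the last 12 mm slowly.

```bash
python3 -m creep '[{"fingers":0,"x":0.06,"y":0,"z":0,"twist":0},{"fingers":0,"x":0.12,"y":0,"z":0,"twist":0},{"fingers":0,"x":0.18,"y":0,"z":0,"twist":0},{"fingers":0,"x":0.24,"y":0,"z":0,"twist":0},{"fingers":0,"x":0.3,"y":0,"z":0,"twist":0},{"fingers":0,"x":0.3,"y":0,"z":0,"twist":0},{"fingers":0,"x":0.3,"y":0,"z":0,"twist":0}]'
```

```text
time: 8.52
position: [0.4931, -0.2287, 0.1067]
tool_rot: [0.304, 1.549, -0.303]
ft_force: [-1.7, 0.7, 7.3]
grip_width: 0.006
```

```bash
python3 -m creep '[{"fingers":0,"x":0.04,"y":0,"z":0,"twist":0},{"fingers":0,"x":0.08,"y":0,"z":0,"twist":0},{"fingers":0,"x":0.08,"y":0,"z":0,"twist":0},{"fingers":0,"x":0.08,"y":0,"z":0,"twist":0},{"fingers":0,"x":0.08,"y":0,"z":0,"twist":0}]'
```

```text
time: 8.93
position: [0.4932, -0.2287, 0.1062]
tool_rot: [0.305, 1.549, -0.302]
ft_force: [-8.2, 3.5, 26.5]
grip_width: 0.001
```

The tip stops hard at z = 0.106 with 26 N, so the arm is level on the roll. I back straight up and check.

```bash
python3 -m creep '[{"fingers":0,"x":-0.2,"y":0,"z":0,"twist":0},{"fingers":0,"x":-0.6,"y":0,"z":0,"twist":0},{"fingers":0,"x":-1.4,"y":0,"z":0,"twist":0},{"fingers":0,"x":-2.2,"y":0,"z":0,"twist":0},{"fingers":0,"x":-3,"y":0,"z":0,"twist":0},{"fingers":0,"x":-3.8,"y":0,"z":0,"twist":0},{"fingers":0,"x":-4.4,"y":0,"z":0,"twist":0},{"fingers":0,"x":-4.4,"y":0,"z":0,"twist":0},{"fingers":0,"x":-4.4,"y":0,"z":0,"twist":0},{"fingers":0,"x":-4.4,"y":0,"z":0,"twist":0}]'
python3 look.py 5
python3 - <<'E'
from h import *
t=np.array([.623,.097]);e=np.array([.3688,.9295]);f=np.array([-e[1],e[0]])
for n in("scene","top"):
    for tag in(0,1):
        im=np.load(n+"0.npy",allow_pickle=True).item() if tag==0 else viewer.get_image(n)
        P=cloud(im);z=im["z_map"];a=(P[...,:2]-t)@e;b=(P[...,:2]-t)@f
        def med(m): return (m.sum(),P[m].mean(0).round(4).tolist()) if m.sum() else None
        print(n,tag,"roll top",med((abs(P[...,2]-.062)<.006)&(a>-.33)&(a<-.2)&(abs(b)<.06)&(im["pixels"].min(-1)>110)),
          "sauce",med((a>-.32)&(a<-.24)&(b<-.12)&(b>-.2)&(P[...,2]>.03)&(P[...,2]<.18)),"empty",med((a>-.12)&(a<-.03)&(b<-.11)&(b>-.2)&(P[...,2]>.03)&(P[...,2]<.17)),
          "cap",med((abs(a+.12)<.05)&(abs(b-.18)<.05)&(P[...,2]>.012)&(P[...,2]<.025)))
    # arm bar slope
    m=(a<-.2)&(a>-.33)&(abs(b)<.008)&(P[...,2]>.08)&(P[...,2]<.15)&(z>0)
    if m.sum()>10: print("arm slope",np.polyfit(a[m],P[m][:,2],1).round(4),m.sum())
E
```

```text
time: 9.77
position: [0.4926, -0.2285, 0.2778]
tool_rot: [0.304, 1.551, -0.303]
ft_force: [0.5, -0.7, -0.7]
grip_width: 0.005
tcp [ 0.4926 -0.2285  0.2778] 9.7667
scene pad n 204 med [0.6229 0.1005 0.0461] slope -0.251
scene handle n 229 med [ 0.4879 -0.2213  0.1056] top [ 0.491  -0.2249  0.1078] a -0.3447 b range -0.044 0.042 zmax 0.1093
top pad n 162 med [0.6249 0.0989 0.0442] slope -0.296
top handle n 332 med [ 0.4894 -0.2261  0.1039] top [ 0.496  -0.2286  0.1058] a -0.3482 b range -0.044 0.042 zmax 0.1071
shift to handle top [1.72 0.67 0.03]
scene 0 roll top (np.int64(684), [0.5228, -0.1381, 0.0618]) sauce (np.int64(804), [0.6544, -0.1995, 0.1025]) empty (np.int64(802), [0.7372, -0.0156, 0.0956]) cap (np.int64(148), [0.4096, 0.0557, 0.0179])
scene 1 roll top (np.int64(490), [0.5174, -0.1382, 0.0619]) sauce (np.int64(805), [0.6544, -0.1996, 0.1022]) empty (np.int64(793), [0.7362, -0.0153, 0.0955]) cap (np.int64(149), [0.4098, 0.0559, 0.018])
arm slope [-0.0024  0.1011] 417
top 0 roll top (np.int64(437), [0.526, -0.1405, 0.0596]) sauce (np.int64(647), [0.6525, -0.2066, 0.1131]) empty (np.int64(577), [0.7368, -0.0257, 0.0975]) cap (np.int64(116), [0.4094, 0.0544, 0.0155])
top 1 roll top (np.int64(656), [0.5281, -0.1451, 0.0596]) sauce (np.int64(640), [0.6522, -0.2057, 0.1129]) empty (np.int64(582), [0.7372, -0.0254, 0.0973]) cap (np.int64(115), [0.4098, 0.0545, 0.0157])
arm slope [-0.0009  0.101 ] 452
```

View pics/scene5.png

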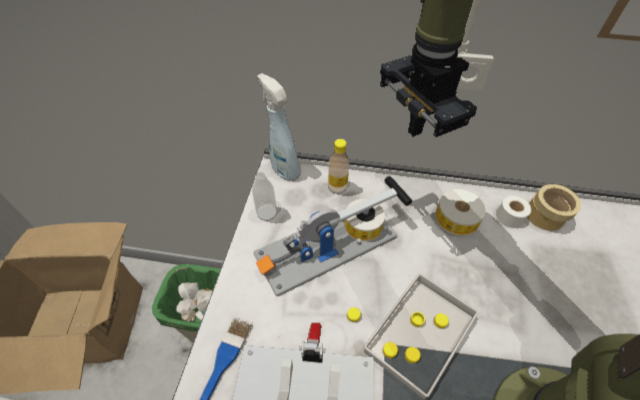

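View pics/top5.png

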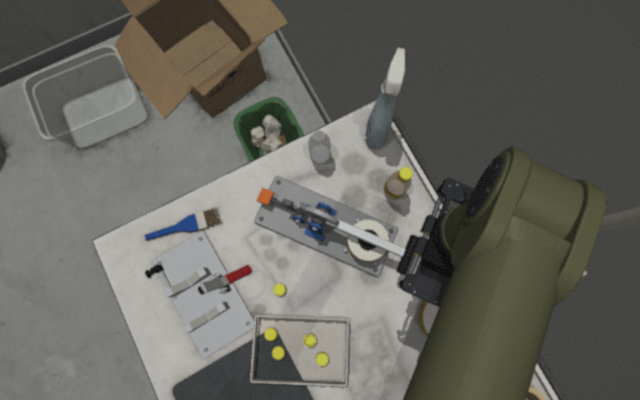

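The arm is level (slope about 0, handle top about 0.106), the pad is down, and the robot is clear. My roll-top means are skewed by the arm covering part of it, so I check the roll's outer rim before handing in.

Run:
```python
from h import *
t=np.array([.623,.097]);e=np.array([.3688,.9295]);f=np.array([-e[1],e[0]])
for n in("scene","top"):
    for tag in(0,1):
        im=np.load(n+"0.npy",allow_pickle=True).item() if tag==0 else viewer.get_image(n)
        P=cloud(im);a=(P[...,:2]-t)@e;b=(P[...,:2]-t)@f
        m=(abs(P[...,2]-.06)<.006)&(a>-.34)&(a<-.19)&(abs(b)<.07)&(im["z_map"]>0)
        c,r=cv2.minEnclosingCircle(np.c_[a[m],b[m]].astype(np.float32)*1000);print(n,tag,"roll circle mm",np.round(c,1),round(r,1),"z",np.median(P[m][:,2]).round(4))
```

```text
scene 0 roll circle mm [-260.    -2.4] 48.0 z 0.0619
scene 1 roll circle mm [-260.1   -3.2] 48.9 z 0.0619
top 0 roll circle mm [-260.3   -2. ] 47.2 z 0.0594
top 1 roll circle mm [-260.2   -1.9] 47.2 z 0.0595
```

```bash
python3 -c "
from bench import workorder; print(workorder.close_job())"
```

```text
the job is handed in; nothing more can be done
None
```

I pressed the pawl down to its stop and pushed the arm down by the cross handle until its pad rested on the roll. Then I backed straight up about 17 cm and handed the job in at about 10 s. It gave no verdict.

Last checks before handing in:
- **Pawl:** the thumb pad is 44–46 mm above the table, sloping about 0.25–0.30. That puts the pawl at about 0.3 rad, and it stayed there after I let go.
- **Arm:** it is level, with a slope of about 0 and the handle top at about 106–107 mm. It stopped hard at 26 N, the highest force I saw.
- **Roll:** its rim circle is within 1 mm of where it started in both views, at an unchanged height.
- **Bottles and loose cap:** their positions agree with the start to about 1 mm.
- **Robot:** it is clear of everything, with about 0 N on the tool.

One check disagreed: the simple average of the roll's top appeared to shift by about 5 mm. The lowered arm hides part of the roll, which skews that average, and the rim check showed no movement.

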